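# Release the ratchet clamp, load the sample tray and clamp it back under the cover

### The arm

A 6-joint arm with a two-finger parallel gripper is mounted at the origin on the work surface. World frame = base frame: x ahead of the robot, y to its left, z up, the work surface at z = 0. Lengths are in m, angles in rad, forces in N, time in s.
With the tool pointing down it reaches from about 0.4 to 0.825 m from the base axis. Payload 7 kg.
Tool frame: the origin (TCP) lies on the front face of the gripper's body, between the roots of the fingers; the fingertips stand 66 mm ahead of it and the grasp point (between the pads) lies 47 mm ahead of it (r.tip_reach is the distance from the TCP to the fingertips, in m); z points along the fingers, y is the line along which they close (so a half turn about z gives the same grasp; the last joint's range is limited). The gripper opens to 88 mm and grips with 3 to 60 N. Pads are 19 mm wide; open, the fingers measure 130 mm over their backs; the gripper's body (78 mm by 193 mm) begins 47 mm behind the grasp point.
Start: joints at [1.625, 0.359, 0.012, 0, -1.224, -0.288], TCP at [0.156, 0.657, 0.292] pointing down, gripper open.
Joint ranges: [-3.07, 3.07], [-1.43, 2.12], [-1.02, 1.25], [-3.03, 1.67], [-3.05, -0], [-3.03, 3.03]. Speed limits (rad/s): [2.39, 2.39, 3.01, 3.14, 3.14, 3.14].

### API

Orientations are given as a unit quaternion [w, x, y, z].
In Python, from plant import r gives the robot as it stands. The module is installed in compiled form; this text tells all that it offers.
- The arm moves only by the tool servo_tool, never from a script. Its argument "moves" is a list that holds one entry, the list of rows, each a list of 7 numbers: the opening in per cent of the stroke, from 0 (shut) to 100 (fully open), then the shift along the tool's x, y, z in m, then the turn, a rotation vector about the tool's x, y, z in degrees. In form: [[[hand, x, y, z, ax, ay, az], ...]]. A call has 1 to 10 rows; each row shifts and turns the commanded pose from where the row before left it, along the tool's axes as they then stand; what a row does not reach is not made up. A row lasts 1/8 s, in which the tool goes at most 62.5 mm and 10.7 degrees, less where a joint would pass 70% of its speed; a pose out of reach is approached as far as the arm can. A call with a gripper value outside its range is refused whole. The fingers move at their own pace and stop on an object; the grip force is fixed at half the most. Time passes only in rows, so rows that do not move let the fingers close. It gives the time, the measured TCP pose, the force, the opening and the grip force at its end, in the units of the state.
- r.sense(): the state, without advancing time (a new reading comes with each control period).
- r.snapshot(name): name is "side" or "top"; returns the picture (420x560x3 uint8, red, green, blue); there is no depth.
- r.camera_model(name): a dict with "intrinsics" (3x3 intrinsics, pixels), "rvec" (rotation vector, rad) and "tvec" (3), from world to camera coordinates, as OpenCV has them. Camera axes: x right, y down, z forward; pixel columns grow to the right and rows downward; lengths in m; the calibration is good to about 2 mm. A picture is of the moment at which its call begins. camera_model takes no time and is no camera call.
- r.finish_job(): hands the job in; it is judged then, once.
The state is a dict: "t": time; "q": joint angles; "joint_vel": joint speeds; "joint_torque": joint torques, N m; "eef_pos": TCP position; "ee_rot": TCP orientation; "contact_force": force on the tool from outside, world axes, zero at the start; "ft_torque": the same for the moment, N m; "opening": finger opening in m; "grip_force": force on a finger pad.
Only numpy, scipy, OpenCV 4.12 (cv2) and the standard library are available. Lean on these libraries where they do the work, as an engineer would, in place of code of your own. Each camera call takes 0.05 s, during which the arm holds its last target. There are 200 camera calls.

### The job

Lift the sprung pawl off the ratchet wheel and hold it off until the clamp's jaw has run fully back, then slide the sample tray out along its lane until its pockets are well clear of the cover, and stand every sample jar from the bench upright in it, one to a pocket. Then slide the tray fully home under the cover, push the jaw shut until it rests against the tray with the pawl holding it, and let go. Leave the other things on the bench alone.

Things in the scene. Friction and masses are not known exactly. Their poses are not given: they have to be found in the camera images.
- dock: Fixed sample dock of an autosampler: 6 mm grey base plate, white housing 98 mm high at the back, clear cover over the tray's place, ratchet clamp on the right. Origin: on the bench, under the middle of the tray's pocket row when the tray is home. +x points into the dock, away from the robot (the tray is pulled out along -x), +y left, z up. 'Dock frame' below means this.
- dock_home (a point): Middle of the tray lane, on the base plate: where the tray's origin lies when home. Two guide rails along x at y = +-120 mm in the dock frame (8 mm wide, tops 16 mm above the bench) leave the tray 4 mm play each side; plate and rails are slippery. The housing's face at x = 62 mm is the tray's back stop.
- cover_edge (a point): Middle of the cover's front edge, at its underside, 76 mm above the bench. The cover is a fixed clear slab with a grey front trim over dock frame x -35 to 62 mm, y -115 to 115 mm, its top 98 mm above the bench. A jar in the tray passes 26 mm below it.
- jaw (a joint): Slide of the clamp's jaw, m: 0 = its rounded nose touches the end of a centred tray (start), grows as it backs off along dock -y; limits -0.004 and 0.042 (fully back). A spring of about 2.5 N always urges it open, damped to 0.07 m/s. The pawl lets it be pushed shut, clicking, but not open; let go, it settles back by up to one tooth (3.5 mm). Fully back it is clear of the tray's lane.
- jaw_post (a point): On the axis of the jaw's upright steel post (16 mm diameter, from 33 to 100 mm above the bench), 75 mm above the bench. It stands at x = -30, y = -230 mm in the dock frame with the jaw at 0 and moves with the jaw. Push or pinch it here and move it along dock +y to close the clamp; this takes 5 to 12 N. A white bed below it has its top 18 mm above the bench.
- pawl (a joint): Angle of the sprung pawl, rad: about 0 = its nose lies between two teeth of the wheel; grows as it is lifted off; the wheel is free from about 0.2 on, stop at 0.45. A spring (0.5 to 1.2 N at the thumb post) puts it back when let go, so it must be held off until the jaw has run fully back (about 1 s).
- pawl_post (a point): On the axis of the thumb post on the pawl's tail, 60 mm above the bench: dark steel, 12 mm diameter, from 36 to 78 mm above the bench. The pawl is a level lever on an upright pivot at x = -84, y = -143 mm in the dock frame; the post is 52 mm from the pivot on its -x side. Pushing it 10 to 20 mm along dock +y lifts the pawl. Room for fingers around it.
- ratchet (a joint): Angle of the toothed steel ratchet wheel, rad, geared to the jaw (100 rad per m, 18 teeth). The wheel lies level, 56 mm across, 36 to 54 mm above the bench, centred at x = -48, y = -175 mm in the dock frame; the pawl is on its robot side.
- tray: Loose aluminium sample tray, 0.4 kg, on the dock's plate. Origin: centre of its underside, under the middle of its row of four pockets; axes as the dock's when home, where it lies within 2 mm of point dock_home in x. Plate 120 (x) x 224 (y) x 4 mm. Its right end (-y) carries a 28 mm high end wall and two keeper blocks with a 24 mm notch between them at x = -30 mm for the jaw's nose.
- tray_grip (a point): Middle of the tray's pull: upright black tab 12 mm (tray y) x 22 mm (tray x), top 52 mm above the tray's underside, 105 mm in front (-x) of the tray's origin; this point is 34 mm above the tray's underside. Grip it across y to slide the tray. At home it is 70 mm in front of the cover; with the tray pulled out 100 mm the pocket centres are 65 mm in front of the cover.
- pocket1 (a point): Centre of the floor of tray pocket 1 (of 4, from the tray's right end -y to its left), 48 x 48 mm inside, walls 8 mm high and 4 mm thick, pocket spacing 52 mm along the tray's y.
- pocket2 (a point): Centre of the floor of tray pocket 2 (of 4, from the tray's right end -y to its left), 48 x 48 mm inside, walls 8 mm high and 4 mm thick, pocket spacing 52 mm along the tray's y.
- pocket3 (a point): Centre of the floor of tray pocket 3 (of 4, from the tray's right end -y to its left), 48 x 48 mm inside, walls 8 mm high and 4 mm thick, pocket spacing 52 mm along the tray's y.
- pocket4 (a point): Centre of the floor of tray pocket 4 (of 4, from the tray's right end -y to its left), 48 x 48 mm inside, walls 8 mm high and 4 mm thick, pocket spacing 52 mm along the tray's y.
- jar1_mid (a point): Centre of a squat sample jar, amber glass with a flat white cap, 36 mm diameter, 40 mm tall, 60 g; z axis along the jar (up when it stands). Three or four jars are present (None if absent), standing on the bench at the start.
- jar2_mid (a point): Centre of a squat sample jar, amber glass with a flat white cap, 36 mm diameter, 40 mm tall, 60 g; z axis along the jar (up when it stands). Three or four jars are present (None if absent), standing on the bench at the start.
- jar3_mid (a point): Centre of a squat sample jar, amber glass with a flat white cap, 36 mm diameter, 40 mm tall, 60 g; z axis along the jar (up when it stands). Three or four jars are present (None if absent), standing on the bench at the start.
- jar4_mid (a point): Centre of a squat sample jar, amber glass with a flat white cap, 36 mm diameter, 40 mm tall, 60 g; z axis along the jar (up when it stands). Three or four jars are present (None if absent), standing on the bench at the start.
- beaker: Bystander, to be left alone: glass beaker, 64 mm diameter, 80 mm tall. Origin at its underside or middle.
- spanner: Bystander, to be left alone: spanner, 140 mm long. Origin at its underside or middle.
- pen: Bystander, to be left alone: black marker pen, 130 mm long. Origin at its underside or middle.
- tip_box: Bystander, to be left alone: grey box 85 x 120 x 50 mm. Origin at its underside or middle.
- solvent: Bystander, to be left alone: white plastic bottle, 60 mm diameter, 130 mm tall. Origin at its underside or middle.
There are look-alikes about, which are no part of the job. What is shaped like the part that bears jar1_mid but brown is not meant.

How it is judged:
By the outcome, as a careful person would: the job done as asked, in the order asked, and still so for the second after the job is handed in, with the robot touching nothing.
Of jar1, jar2, jar3, jar4 only 3 to 4 are there at a start; the rules pass over those that are not, and their reading is None.
At some moment in a run one of jar1, jar2, jar3, jar4 may be knocked a few centimetres aside while the robot is not near it.
It also fails if it takes over 200 s, if anything falls off the work surface, if the arm or the gripper's body presses on something with over 40 N, if the wrist force passes 120 N, or if a joint passes its speed limit or range.

## Working session

There is one attempt and no reset: what is moved stays moved. The work goes in short steps, Python scripts to look and compute and a tool call to move; the robot and the scene stay as the last step left them, time stands still between calls to the robot, and variables do not carry over. Pictures are saved under pics/ and viewed, at most 14 in all, crops included, and the job is handed in when it is done.

Besides the shell and the picture viewer there is one more tool, called after "Request:" as name(argument=value, ...) on one line, values as JSON. servo_tool: Moves the arm, as the interface text tells. Its arguments: {"type":"object","properties":{"moves":{"type":"array"}},"required":["moves"]}

```bash
mkdir -p pics; cat > h.py <<'E'
import numpy as np, cv2
from scipy.spatial.transform import Rotation as R
from plant import r
def cam(n):
    c=r.camera_model(n); K=np.array(c["intrinsics"]); M=cv2.Rodrigues(np.array(c["rvec"],float))[0]; return K,M,np.array(c["tvec"],float).ravel()
def ray(n,u,v):
    K,M,t=cam(n); return -M.T@t, M.T@np.linalg.solve(K,[u,v,1.])
def onz(n,u,v,z):
    o,d=ray(n,u,v); return o+d*(z-o[2])/d[2]
def proj(n,p):
    K,M,t=cam(n); q=K@(M@np.array(p,float)+t); return q[:2]/q[2]
def two(a,b):
    (o1,d1),(o2,d2)=ray("top",*a),ray("side",*b)
    s=np.linalg.lstsq(np.c_[d1,-d2],o2-o1,rcond=None)[0]; p,q=o1+d1*s[0],o2+d2*s[1]; return (p+q)/2,np.linalg.norm(p-q)
def snap(n,f):
    im=cv2.cvtColor(r.snapshot(n),cv2.COLOR_RGB2BGR); cv2.imwrite("pics/"+f,im); return im
def rel(p):
    "world point -> tool-frame shift of TCP from current pose"
    s=r.sense(); q=np.array(s["ee_rot"]); m=R.from_quat(q[[1,2,3,0]]).as_matrix(); return m.T@(np.array(p)-s["eef_pos"])
E
python3 - <<'E'
from h import *
for n in("top","side"): snap(n,n+"0.png"); print(n,ray(n,280,210), cam(n)[0][0,0])
s=r.sense(); print(s); print(R.from_quat(np.array(s["ee_rot"])[[1,2,3,0]]).as_matrix().round(3), r.tip_reach)
E
```

```text
top (array([0.31325595, 0.00952367, 1.43648874]), array([ 0.13136579,  0.00751092, -0.99174673])) 506.35788818786585
side (array([ 0.03230958, -0.91722599,  0.95549228]), array([ 0.33559673,  0.68774704, -0.64378501])) 495.3613225929081
{'t': 0.1, 'q': array([ 1.62508393e+00,  3.59301147e-01,  1.11461863e-02, -3.08169964e-04,
       -1.22408597e+00, -2.88106932e-01]), 'joint_vel': array([-0.00065331, -0.0008271 ,  0.00117191, -0.00055121,  0.00037672,
       -0.0003633 ]), 'joint_torque': array([-8.47602823e-04, -5.84162271e+01,  2.93751812e+01,  7.01550320e+00,
        1.01984519e-02, -4.22915753e-05]), 'eef_pos': array([0.15632838, 0.65629827, 0.29132363]), 'ee_rot': array([ 7.36426400e-04,  9.93167455e-01, -1.16695605e-01, -1.97072398e-05]), 'contact_force': array([ 0.37562732, -0.40411177,  0.27026606]), 'ft_torque': array([ 0.01100116, -0.0148811 ,  0.00319818]), 'grip_force': 0.0, 'opening': 0.08740602928541774}
[[ 0.973 -0.232 -0.   ]
 [-0.232 -0.973 -0.001]
 [ 0.     0.001 -1.   ]] 0.0656
```

View pics/top0.png

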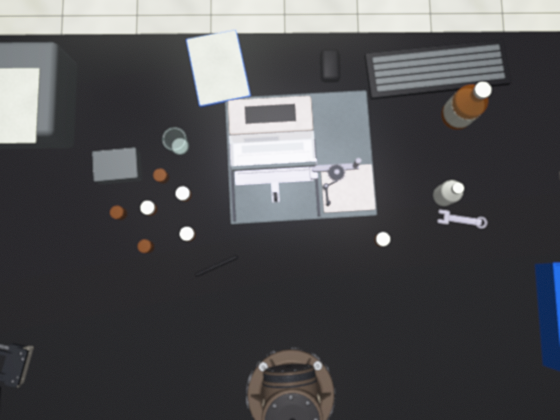

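View pics/side0.png

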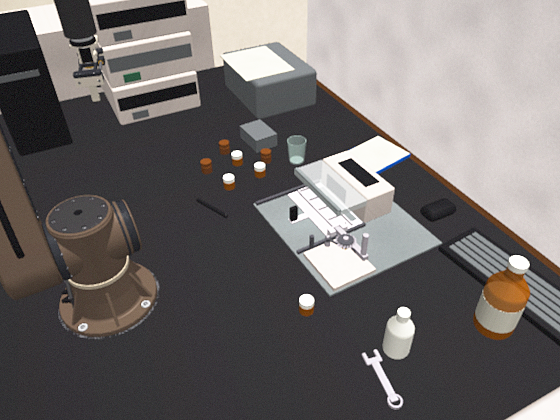

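The top view shows four white-capped jars at (182,193), (147,207), (187,234) and (383,239). Brown look-alikes are at (160,175), (117,212) and (144,246). The dock is centred near (300,160), with the tray tab at (276,195), the pawl post at about (326,203) and the jaw post at about (358,162).

```bash
python3 - <<'E'
from h import *
t=cv2.imread("pics/top0.png"); s=cv2.imread("pics/side0.png")
cv2.imwrite("pics/tc.png",cv2.resize(t[85:230,220:385],None,fx=4.5,fy=4,interpolation=cv2.INTER_CUBIC)[:, :])
cv2.imwrite("pics/sc.png",cv2.resize(s[140:295,250:450],None,fx=4,fy=3.8,interpolation=cv2.INTER_CUBIC))
# jars caps
for n,im,box in(("top",t,None),("side",s,None)):
    hsv=cv2.cvtColor(im,cv2.COLOR_BGR2HSV); m=cv2.inRange(hsv,(0,0,170),(180,60,255))
    k,l,st,c=cv2.connectedComponentsWithStats(m)
    for i in range(1,k):
        if 40<st[i,4]<260 and st[i,2]<20 and st[i,3]<22: print(n,c[i].round(1),st[i,4],onz(n,*c[i],.04).round(4))
E
```

```text
top [482.6  89. ] 200 [ 0.8436 -0.5714  0.04  ]
top [179.4 145.5] 156 [0.6856 0.3011 0.04  ]
top [182.1 192.9] 143 [0.5502 0.2919 0.04  ]
top [147. 207.] 145 [0.5118 0.388  0.04  ]
top [186.2 233.1] 148 [0.4376 0.279  0.04  ]
top [382.7 238.5] 149 [ 0.4144 -0.2633  0.04  ]
top [262.3 366.1] 44 [0.079  0.0727 0.04  ]
top [317.4 365.4] 47 [ 0.0777 -0.0745  0.04  ]
side [236.3 154.4] 89 [0.5113 0.3848 0.04  ]
side [296.  159.2] 83 [0.6721 0.2658 0.04  ]
side [259.2 166.1] 94 [0.5496 0.2873 0.04  ]
side [228.3 177.9] 103 [0.4375 0.2753 0.04  ]
side [306.2 301. ] 194 [ 0.4135 -0.2654  0.04  ]
side [145.4 303.4] 54 [ 0.0743 -0.0948  0.04  ]
side [ 82.4 326.7] 57 [-0.0705 -0.0942  0.04  ]
```

View pics/tc.png

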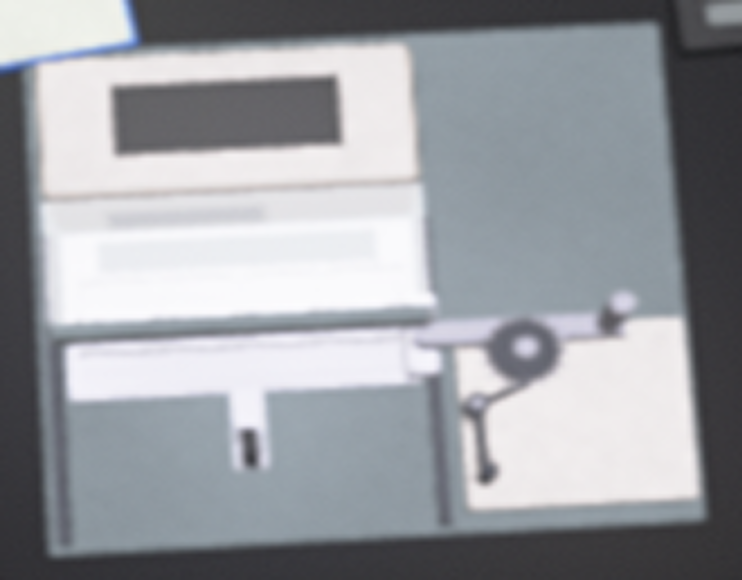

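View pics/sc.png

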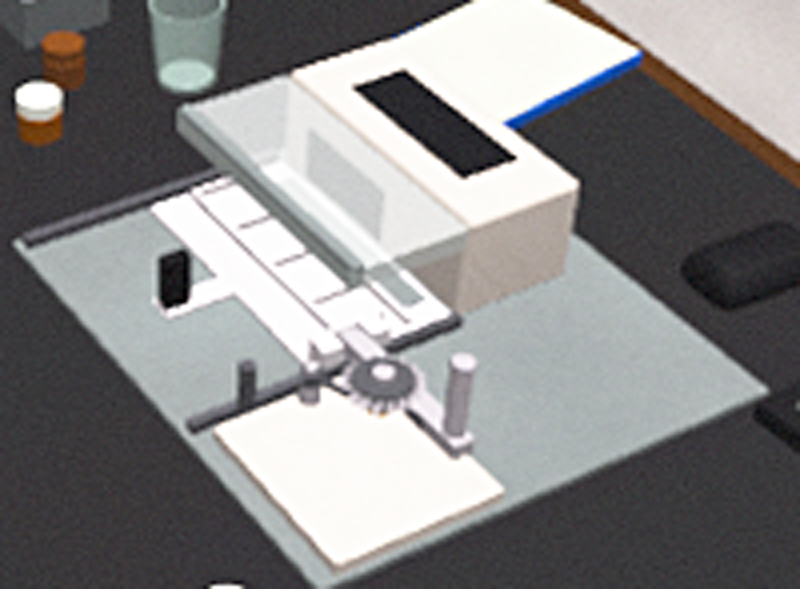

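The crops show these features (crop coordinates):
- **Top crop:** wheel (525,347), jaw post top (623,300), pawl pivot (476,405), pawl post (486,472), tab (248,450), and rail ends (64,545) and (446,524).
- **Side crop:** jaw post top (463,360), pawl post top (247,365), tab top (174,258) and wheel (383,372).

```bash
cat >> h.py <<'E'
def fit(D,W):
    D,W=np.array(D),np.array(W); a,b=D-D.mean(0),W-W.mean(0)
    th=np.arctan2((a[:,0]*b[:,1]-a[:,1]*b[:,0]).sum(),(a*b).sum()); c,s=np.cos(th),np.sin(th); M=np.array([[c,-s],[s,c]])
    return th,W.mean(0)-M@D.mean(0),M
E
python3 - <<'E'
from h import *
T=lambda x,y:(220+(x+.5)/4.5-.5,85+(y+.5)/4-.5)
S=lambda x,y:(250+(x+.5)/4-.5,140+(y+.5)/3.8-.5)
o={"wheel":((-.048,-.175),T(525,347),S(383,372),.056),"jaw":((-.030,-.230),T(623,300),S(463,360),.1),"tab":((-.105,0),T(248,446),S(174,254),.058),"pivot":((-.084,-.143),T(476,405),None,.045),"pawl":((-.136,-.143),T(486,472),S(247,365),.07)}
D=[];W=[]
for k,(d,a,b,z) in o.items():
    p=onz("top",*a,z); print(k,p.round(4), *( (two(a,b)[0].round(4),two(a,b)[1].round(4)) if b else ()))
    if k!="pawl":
        D.append(d); W.append(p[:2])
        if b: D.append(d);W.append(two(a,b)[0][:2])
th,t0,M=fit(D,W); print(np.degrees(th),t0); print((np.array(W)-np.array(D)@M.T-t0).round(4))
for d,z in(((-.035,.115),.098),((-.035,-.115),.098),((.062,0),.098),((-.138,-.143),.078),((-.138,-.143),.036)):
    p=[*(M@d+t0),z]; u=proj("top",p);v=proj("side",p);print(d,np.round(p,4),((u-[220,85])*[4.5,4]).round(),((v-[250,140])*[4,3.8]).round())
E
```

```text
wheel [ 0.6023 -0.138   0.056 ] [ 0.6025 -0.1381  0.0558] 0.0001
jaw [ 0.6248 -0.1933  0.1   ] [ 0.6238 -0.1927  0.1028] 0.0008
tab [0.5346 0.034  0.058 ] [0.5356 0.0333 0.0627] 0.0036
pivot [ 0.5638 -0.1076  0.045 ]
pawl [ 0.5127 -0.1104  0.07  ] [ 0.513  -0.1102  0.0784] 0.0031
3.3863332896870486 [0.64003056 0.03936949]
[[-0.0001  0.0001]
 [ 0.      0.0001]
 [ 0.0011 -0.0013]
 [ 0.0001 -0.0007]
 [-0.0006  0.0008]
 [ 0.0004  0.0001]
 [-0.0009  0.0008]]
(-0.035, 0.115) [0.5983 0.1521 0.098 ] [ 46. 344.] [169. 109.]
(-0.035, -0.115) [ 0.6119 -0.0775  0.098 ] [429. 320.] [348. 270.]
(0.062, 0) [0.7019 0.043  0.098 ] [227. 192.] [366. 145.]
(-0.138, -0.143) [ 0.5107 -0.1115  0.078 ] [487. 472.] [241. 367.]
(-0.138, -0.143) [ 0.5107 -0.1115  0.036 ] [482. 480.] [240. 411.]
```

```bash
cat >> h.py <<'E'
TH=np.radians(3.39); DM=np.array([[np.cos(TH),-np.sin(TH)],[np.sin(TH),np.cos(TH)]]); D0=np.array([.640,.0394])
def dk(x,y): return DM@[x,y]+D0
def go(xy,z,yaw):
    "turn (deg, tool z) and then shift (mm, tool axes after turn) to TCP at xy,z with tool x at yaw deg"
    s=r.sense(); q=np.array(s["ee_rot"]); m=R.from_quat(q[[1,2,3,0]]).as_matrix()
    cur=np.degrees(np.arctan2(m[1,0],m[0,0])); az=-((yaw-cur+180)%360-180); c,k=np.cos(np.radians(yaw)),np.sin(np.radians(yaw))
    d=np.array([*xy,z])-s["eef_pos"]; print("az %.1f  shift %.1f %.1f %.1f"%(az,*(1e3*np.array([c*d[0]+k*d[1],k*d[0]-c*d[1],-d[2]]))), "tilt",m[:2,2].round(4))
E
python3 - <<'E'
from h import *
go(dk(-.137,-.180),.16,3.39)
E
```

```text
az -16.8  shift 309.3 824.4 131.3 tilt [-0.0002 -0.0015]
```

Request:
servo_tool(moves=[[[0, 0, 0, 0, 0, 0, -8.4], [0, 0, 0, 0, 0, 0, -8.4], [0, 22, 0, 0, 0, 0, 0]]])

```text
t: 0.48
eef_pos: [0.2161, 0.661, 0.2923]
ee_rot: [-0.0, 0.999, 0.033, -0.0]
contact_force: [0.6, 1.2, 0.3]
opening: 0.0632
grip_force: 0.0
```

```bash
python3 - <<'E'
from h import *
go(dk(-.137,-.180),.16,3.39)
E
```

```text
az 0.4  shift 249.4 825.6 132.3 tilt [-0.0006  0.0003]
```

Request:
servo_tool(moves=[[[0, 0.025, 0.055, 0, 0, 0, 0.4], [0, 0.025, 0.055, 0, 0, 0, 0], [0, 0.025, 0.055, 0, 0, 0, 0], [0, 0.025, 0.055, 0, 0, 0, 0], [0, 0.025, 0.055, 0, 0, 0, 0], [0, 0.025, 0.055, 0, 0, 0, 0], [0, 0.025, 0.055, 0, 0, 0, 0], [0, 0.025, 0.055, 0, 0, 0, 0], [0, 0.025, 0.055, 0, 0, 0, 0], [0, 0.025, 0.055, 0, 0, 0, 0]]])

```text
t: 1.72
eef_pos: [0.498, 0.1225, 0.2922]
ee_rot: [-0.0, 1.0, 0.026, 0.0]
contact_force: [1.2, 0.5, -0.4]
opening: 0.0002
grip_force: 0.0
```

Request:
servo_tool(moves=[[[0, 0, 0.055, 0, 0, 0, 0], [0, 0, 0.055, 0, 0, 0, 0], [0, 0, 0.055, 0.02, 0, 0, 0], [0, 0, 0.055, 0.02, 0, 0, 0], [0, 0, 0.055, 0.04, 0, 0, 0], [0, 0, 0, 0.05, 0, 0, 0], [0, 0, 0, 0, 0, 0, 0]]])

```text
t: 2.6
eef_pos: [0.5091, -0.1465, 0.1621]
ee_rot: [-0.0, 1.0, 0.025, -0.004]
contact_force: [0.5, 0.1, 0.7]
opening: 0.0007
grip_force: 0.0
```

```bash
python3 - <<'E'
from h import *
go(dk(-.137,-.180),.116,3.39)
E
```

```text
az -0.5  shift 4.7 2.2 46.1 tilt [-0.0081 -0.    ]
```

Request:
servo_tool(moves=[[[0, 0.005, 0.002, 0.023, 0, 0, -0.5], [0, 0, 0, 0.023, 0, 0, 0], [0, 0, 0, 0, 0, 0, 0], [0, 0, -0.008, 0, 0, 0, 0], [0, 0, -0.006, 0, 0, 0, 0], [0, 0, 0, 0, 0, 0, 0]]])

```text
t: 3.35
eef_pos: [0.5166, -0.1329, 0.1205]
ee_rot: [-0.0, 1.0, 0.031, 0.001]
contact_force: [-0.1, -0.2, -0.5]
opening: 0.0007
grip_force: 0.2
```

```bash
python3 - <<'E'
from h import *
go(dk(-.137,-.180),.116,3.39)
a=snap("top","t1.png"); b=snap("side","s1.png")
A=cv2.resize(a[130:220,290:390],None,fx=4,fy=4,interpolation=cv2.INTER_CUBIC);B=cv2.resize(b[200:290,280:380],None,fx=4,fy=4,interpolation=cv2.INTER_CUBIC)
cv2.imwrite("pics/p1.png",np.hstack([A,B]))
E
```

```text
az 0.2  shift -3.6 15.3 4.5 tilt [0.0017 0.0001]
```

View pics/p1.png

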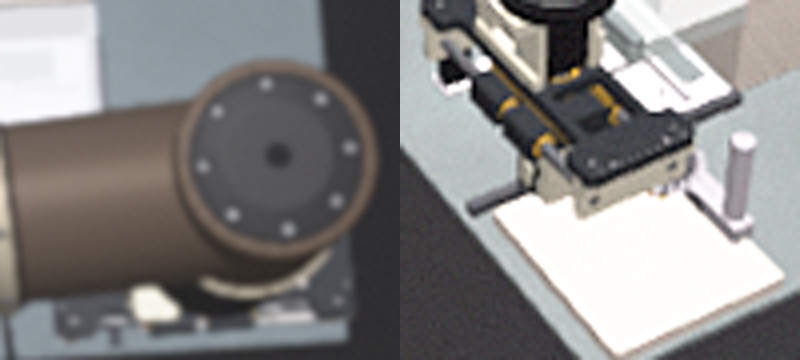

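The view from the side shows the gripper over the bed and the jaw post top near full-frame (365,235), so the jaw hasn't moved yet. I'll push further.

Request:
servo_tool(moves=[[[0, -0.003, -0.005, 0.003, 0, 0, 0], [0, 0, -0.005, 0, 0, 0, 0], [0, 0, 0, 0, 0, 0, 0]]])

```text
t: 3.82
eef_pos: [0.5122, -0.1235, 0.1162]
ee_rot: [0.0, 1.0, 0.031, -0.0]
contact_force: [0.1, -1.6, 0.4]
opening: 0.0006
grip_force: 0.4
```

```bash
cat >> h.py <<'E'
def jawpost():
    b=cv2.cvtColor(r.snapshot("side"),cv2.COLOR_RGB2BGR)
    for j in (0,.01,.02,.03,.042):
        u=proj("side",[*dk(-.03,-.23-j),.08]); u0,v0=u.round().astype(int); print(j,u.round(1),b[v0,u0-6:u0+7].mean(1).round().astype(int))
    return b
E
python3 - <<'E'
from h import *
go(dk(-.137,-.180),.116,3.39); jawpost()
E
```

```text
az 0.1  shift 0.2 25.0 0.2 tilt [-0.0007 -0.    ]
0 [364.5 240.7] [194 196 193 198 199 162 137 143 153 153 149 160 185]
0.01 [366.9 243.1] [196 190 196 149 128 148 155 157 148 173 189 196 188]
0.02 [369.4 245.4] [188 147 133 152 156 153 152 182 196 193 189 190 188]
0.03 [371.9 247.8] [153 152 155 165 182 195 195 186 186 190 191 191 189]
0.042 [374.9 250.7] [177 189 192 188 187 192 192 191 191 187 184 186 188]
```

Contact force is now -1.6 N in y, so the post is being pushed. The jaw isn't free yet, so I'll push further and hold.

Request:
servo_tool(moves=[[[0, 0, -0.004, 0, 0, 0, 0], [0, 0, -0.003, 0, 0, 0, 0], [0, 0, 0, 0, 0, 0, 0], [0, 0, 0, 0, 0, 0, 0], [0, 0, 0, 0, 0, 0, 0], [0, 0, 0, 0, 0, 0, 0], [0, 0, 0, 0, 0, 0, 0], [0, 0, 0, 0, 0, 0, 0]]])

```text
t: 4.88
eef_pos: [0.5121, -0.1168, 0.1164]
ee_rot: [0.0, 1.0, 0.031, 0.0]
contact_force: [0.5, -0.4, -0.1]
opening: 0.0004
grip_force: 0.6
```

```bash
python3 - <<'E'
from h import *
go(dk(-.137,-.180),.116,3.39); jawpost()
E
```

```text
az 0.1  shift -0.0 31.6 0.4 tilt [ 0.0001 -0.    ]
0 [364.5 240.7] [197 191 197 196 195 189 191 190 192 190 188 192 193]
0.01 [366.9 243.1] [190 192 193 193 189 192 191 192 192 193 193 175 217]
0.02 [369.4 245.4] [193 188 191 189 192 191 189 192 195 175 229 253 253]
0.03 [371.9 247.8] [194 192 192 190 193 198 147 122 139 146 145 142 161]
0.042 [374.9 250.7] [195 195 172 139 136 149 155 154 160 181 193 191 189]
```

Request:
servo_tool(moves=[[[0, 0, -0.002, 0, 0, 0, 0], [0, 0, 0, 0, 0, 0, 0], [0, 0, 0, 0, 0, 0, 0], [0, 0, 0, 0, 0, 0, 0], [0, 0, 0, 0, 0, 0, 0], [0, 0, 0, 0, 0, 0, 0]]])

```text
t: 5.68
eef_pos: [0.5119, -0.1148, 0.1164]
ee_rot: [-0.0, 1.0, 0.031, 0.0]
contact_force: [0.9, -1.7, -0.4]
opening: 0.0006
grip_force: 0.6
```

```bash
python3 - <<'E'
from h import *
b=jawpost()
cv2.imwrite("pics/s2.png",cv2.resize(b[200:290,300:420],None,fx=4,fy=4))
E
```

```text
0 [364.5 240.7] [196 194 194 190 197 190 192 195 189 188 190 188 191]
0.01 [366.9 243.1] [193 194 191 192 189 193 190 192 192 197 193 176 213]
0.02 [369.4 245.4] [197 193 194 191 186 191 192 191 191 177 227 253 253]
0.03 [371.9 247.8] [194 194 191 190 194 202 149 124 139 145 143 140 160]
0.042 [374.9 250.7] [193 195 175 139 133 150 154 153 161 183 188 191 192]
```

View pics/s2.png

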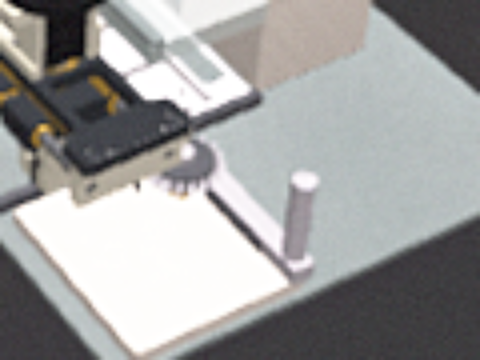

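The jaw post has moved from about (366,235) to (376,245). That's about 42 mm and it's stationary, so the jaw is fully back. I'll release the pawl and go to the tray tab.

Request:
servo_tool(moves=[[[0, 0, 0.02, 0, 0, 0, 0], [0, 0, 0.02, 0, 0, 0, 0], [0, 0, 0, -0.04, 0, 0, 0], [50, 0, -0.03, -0.03, 0, 0, 0], [50, 0.006, -0.05, 0, 0, 0, 0], [50, 0.006, -0.05, 0, 0, 0, 0], [50, 0.01, -0.05, 0, 0, 0, 0], [50, 0.01, -0.03, 0, 0, 0, 0], [50, 0, 0, 0, 0, 0, 0]]])

```text
t: 6.85
eef_pos: [0.5336, 0.0589, 0.1862]
ee_rot: [-0.0, 0.999, 0.032, -0.0]
contact_force: [-0.3, -0.1, -0.4]
opening: 0.0433
grip_force: 0.0
```

```bash
python3 - <<'E'
from h import *
go(dk(-.105,-.001),.087,3.39); jawpost()
E
```

```text
az 0.3  shift 0.1 26.8 99.2 tilt [-0.0004  0.0001]
0 [364.5 240.7] [193 195 190 193 190 187 188 190 188 187 190 188 189]
0.01 [366.9 243.1] [188 191 189 189 189 187 190 184 193 192 186 174 213]
0.02 [369.4 245.4] [192 188 187 189 189 188 187 192 194 176 225 251 252]
0.03 [371.9 247.8] [192 189 186 187 191 198 147 124 137 141 144 139 158]
0.042 [374.9 250.7] [191 193 167 136 133 148 152 154 155 182 190 190 187]
```

Request:
servo_tool(moves=[[[50, 0, 0.027, 0.03, 0, 0, 0.3], [50, 0, 0, 0.035, 0, 0, 0], [50, 0, 0, 0.034, 0, 0, 0], [50, 0, 0, 0, 0, 0, 0], [0, 0, 0, 0, 0, 0, 0], [0, 0, 0, 0, 0, 0, 0], [0, 0, 0, 0, 0, 0, 0], [0, 0, 0, 0, 0, 0, 0]]])

```text
t: 7.9
eef_pos: [0.5355, 0.0302, 0.0882]
ee_rot: [-0.0, 1.0, 0.028, 0.001]
contact_force: [-0.4, 1.2, 3.4]
opening: 0.0117
grip_force: 30.0
```

Request:
servo_tool(moves=[[[0, -0.006, 0, 0, 0, 0, 0], [0, -0.014, 0, 0, 0, 0, 0], [0, -0.014, 0, 0, 0, 0, 0], [0, -0.015, 0, 0, 0, 0, 0], [0, -0.015, 0, 0, 0, 0, 0], [0, -0.015, 0, 0, 0, 0, 0], [0, -0.015, 0, 0, 0, 0, 0], [0, -0.015, 0, 0, 0, 0, 0], [0, -0.012, 0, 0, 0, 0, 0], [0, -0.008, 0, 0, 0, 0, 0]]])

```text
t: 9.15
eef_pos: [0.4063, 0.0231, 0.0878]
ee_rot: [-0.0, 1.0, 0.028, 0.001]
contact_force: [4.1, 3.1, 5.0]
opening: 0.0121
grip_force: 30.0
```

```bash
python3 - <<'E'
from h import *
s=r.sense(); print(s["eef_pos"],s["contact_force"],DM.T@(s["eef_pos"][:2]-D0))
E
```

```text
[0.40625027 0.02312648 0.0878159 ] [4.13339199 3.1361891  5.00943631] [-0.23430299 -0.00242292]
```

Pulled 129 mm. I'll open and go up, then measure the tray and jars again.

Request:
servo_tool(moves=[[[40, 0, 0, 0, 0, 0, 0], [40, 0, 0, 0, 0, 0, 0], [40, 0, 0, -0.03, 0, 0, 0], [60, 0, 0, -0.05, 0, 0, 10.6], [68, 0, 0, -0.03, 0, 0, 10.6], [68, 0, 0, 0, 0, 0, 10.6], [68, 0, 0, 0, 0, 0, 10.6], [68, 0.02, 0.06, 0, 0, 0, 10.6], [68, 0.02, 0.06, 0, 0, 0, 10.6], [68, 0.02, 0.06, 0, 0, 0, 10.6]]])

```text
t: 10.4
eef_pos: [0.308, -0.137, 0.1968]
ee_rot: [0.001, 0.812, -0.583, -0.001]
contact_force: [0.7, -0.8, 0.9]
opening: 0.0594
grip_force: 0.0
```

```bash
cat >> h.py <<'E'
def jars(im=None,n="top"):
    t=cv2.cvtColor(r.snapshot(n),cv2.COLOR_RGB2BGR) if im is None else im
    m=cv2.inRange(cv2.cvtColor(t,cv2.COLOR_BGR2HSV),(0,0,170),(180,60,255)); k,l,st,c=cv2.connectedComponentsWithStats(m)
    for i in range(1,k):
        if 60<st[i,4]<230 and st[i,2]<20 and st[i,3]<20: print(n,c[i].round(1),st[i,4],onz(n,*c[i],.04).round(4))
    return t
E
python3 - <<'E'
from h import *
s=r.sense(); print(s["eef_pos"],s["q"].round(2))
t=jars(); jars(n="side")
cv2.imwrite("pics/t3.png",cv2.resize(t[120:260,110:400],None,fx=2.75,fy=2.75,interpolation=cv2.INTER_CUBIC))
go([.414,-.264],.13,-86.6)
E
```

```text
[ 0.30800254 -0.13701602  0.19675072] [ 0.19 -0.15 -0.81 -0.   -0.91  0.14]
top [482.6  89. ] 200 [ 0.8436 -0.5714  0.04  ]
top [179.4 145.5] 156 [0.6856 0.3011 0.04  ]
top [182.1 192.9] 143 [0.5502 0.2919 0.04  ]
top [147. 207.] 145 [0.5118 0.388  0.04  ]
top [186.2 233.1] 148 [0.4376 0.279  0.04  ]
top [382.7 238.5] 149 [ 0.4144 -0.2633  0.04  ]
side [296.  159.1] 85 [0.6724 0.2663 0.04  ]
side [259.3 166.1] 95 [0.5498 0.2874 0.04  ]
side [306.3 301. ] 197 [ 0.4135 -0.2656  0.04  ]
side [ 82.5 326.6] 62 [-0.0703 -0.0941  0.04  ]
az 15.0  shift 131.9 -101.9 66.1 tilt [-0.0046  0.0004]
```

View pics/t3.png

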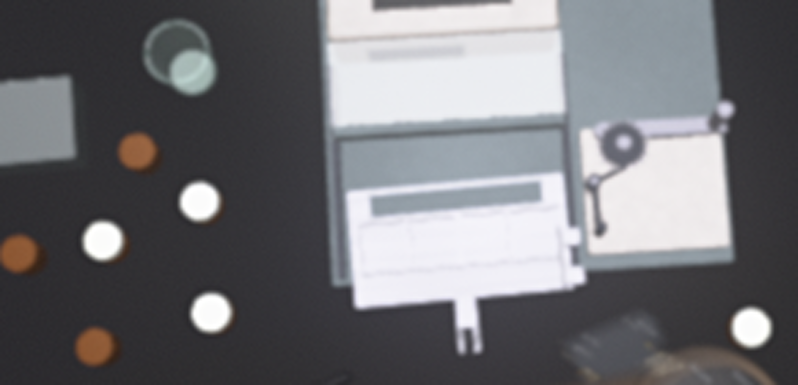

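The picture shows the tray pulled out and rotated slightly more than the dock. Crop positions: left-back corner (347,190), left-front (357,307), slot ends (371,204) and (541,190). The jars are unmoved.

```bash
python3 - <<'E'
from h import *
T=lambda x,y:(110+(x+.5)/2.75-.5,120+(y+.5)/2.75-.5)
C={k:onz("top",*T(*p),.010)[:2] for k,p in dict(bl=(347,190),fl=(357,307),fr=(570,288),br=(563,171),).items()}
for k in C: print(k,C[k].round(4),(DM.T@(C[k]-D0)).round(4))
W=[C["bl"],C["fl"],C["fr"]]; 
print(np.linalg.norm(C["bl"]-C["fl"]),np.linalg.norm(C["fr"]-C["fl"]))
# tray: left edge corners + tab from gripper
tab=np.array([.4063,.0231])
th,t0,M=fit([(.06,.112),(-.06,.112),(-.105,0)],[C["bl"],C["fl"],tab]); print(np.degrees(th),t0,DM.T@(t0-D0))
for x,y in((.06,.112),(-.06,.112),(-.06,-.112),(.06,-.112)):
    print(((proj("top",[*(M@[x,y]+t0),.01])-[110,120])*2.75).round())
for i in range(4): print("pocket",i+1,(M@[0,-.078+.052*i]+t0).round(4))
print("pen etc; jar D:"); go([.414,-.264],.13,-86.6)
E
```

```text
bl [0.5651 0.1453] [-0.0685  0.1102]
fl [0.4432 0.1353] [-0.1908  0.1073]
fr [ 0.4595 -0.0838] [-0.1874 -0.1123]
br [ 0.5821 -0.0793] [-0.0648 -0.1151]
0.12227806736207049 0.21968148181796188
3.7589923582045133 [0.51133793 0.0290258 ] [-0.12905038 -0.00274798]
[347. 190.]
[355. 305.]
[572. 288.]
[562. 174.]
pocket 1 [ 0.5165 -0.0488]
pocket 2 [0.513  0.0031]
pocket 3 [0.5096 0.055 ]
pocket 4 [0.5062 0.1069]
pen etc; jar D:
az 15.0  shift 131.9 -101.9 66.1 tilt [-0.0046  0.0004]
```

Request:
servo_tool(moves=[[[68, 0, 0, 0, 0, 0, 7.5], [68, 0, 0, 0, 0, 0, 7.5], [68, 0.044, -0.034, 0.01, 0, 0, 0], [68, 0.044, -0.034, 0.02, 0, 0, 0], [68, 0.044, -0.034, 0.02, 0, 0, 0], [68, 0, 0, 0, 0, 0, 0], [68, 0, 0, 0, 0, 0, 0]]])

```text
t: 11.38
eef_pos: [0.4196, -0.2601, 0.146]
ee_rot: [0.001, 0.731, -0.682, -0.002]
contact_force: [-0.3, 0.2, 0.3]
opening: 0.06
grip_force: 0.0
```

```bash
python3 - <<'E'
from h import *
go([.414,-.264],.09,-86.2)
E
```

```text
az 0.1  shift 3.5 5.9 56.0 tilt [-0.0038  0.0009]
```

Request:
servo_tool(moves=[[[68, 0.0035, 0.006, 0, 0, 0, 0], [68, 0, 0, 0.03, 0, 0, 0], [68, 0, 0, 0.026, 0, 0, 0], [68, 0, 0, 0, 0, 0, 0], [0, 0, 0, 0, 0, 0, 0], [0, 0, 0, 0, 0, 0, 0], [0, 0, 0, 0, 0, 0, 0], [0, 0, 0, 0, 0, 0, 0]]])

```text
t: 12.38
eef_pos: [0.4155, -0.2641, 0.0923]
ee_rot: [-0.0, 0.731, -0.682, 0.001]
contact_force: [-0.7, 1.6, 8.1]
opening: 0.035
grip_force: 30.0
```

Request:
servo_tool(moves=[[[0, 0, 0, -0.03, 0, 0, 0], [0, 0, 0, -0.04, 0, 0, 0], [0, 0, 0, -0.02, 0, 0, 0], [0, 0, 0, 0, 0, 0, 0]]])

```text
t: 12.88
eef_pos: [0.4159, -0.2643, 0.1831]
ee_rot: [-0.001, 0.731, -0.682, 0.002]
contact_force: [-0.6, -0.2, -1.1]
opening: 0.035
grip_force: 30.0
```

```bash
python3 - <<'E'
from h import *
go([.5145,-.0488],.15,-86.2)
E
```

```text
az 0.2  shift -208.4 -112.7 33.1 tilt [ 0.0037 -0.0008]
```

Request:
servo_tool(moves=[[[0, -0.042, -0.023, 0, 0, 0, 0.2], [0, -0.042, -0.023, 0, 0, 0, 0], [0, -0.042, -0.023, 0, 0, 0, 0], [0, -0.042, -0.023, 0, 0, 0, 0], [0, -0.04, -0.021, 0, 0, 0, 0], [0, 0, 0, 0, 0, 0, 0], [0, 0, 0, 0.03, 0, 0, 0], [0, 0, 0, 0, 0, 0, 0]]])

```text
t: 13.88
eef_pos: [0.5117, -0.0497, 0.149]
ee_rot: [0.002, 0.73, -0.684, -0.002]
contact_force: [-0.7, 0.3, -0.2]
opening: 0.0352
grip_force: 30.0
```

```bash
python3 - <<'E'
from h import *
go([.5145,-.0488],.103,-86.2); s=jars(n="side"); t=r.snapshot("top")
cv2.imwrite("pics/s4.png",cv2.resize(s[120:290,200:400],None,fx=3,fy=3,interpolation=cv2.INTER_CUBIC))
E
```

```text
az -0.0  shift -0.7 -2.9 46.0 tilt [-0.0057 -0.001 ]
side [236.3 154.4] 90 [0.5111 0.3848 0.04  ]
side [259.3 166.1] 95 [0.5498 0.2874 0.04  ]
side [228.3 177.9] 103 [0.4375 0.2753 0.04  ]
side [ 82.5 326.6] 62 [-0.0703 -0.0941  0.04  ]
```

View pics/s4.png

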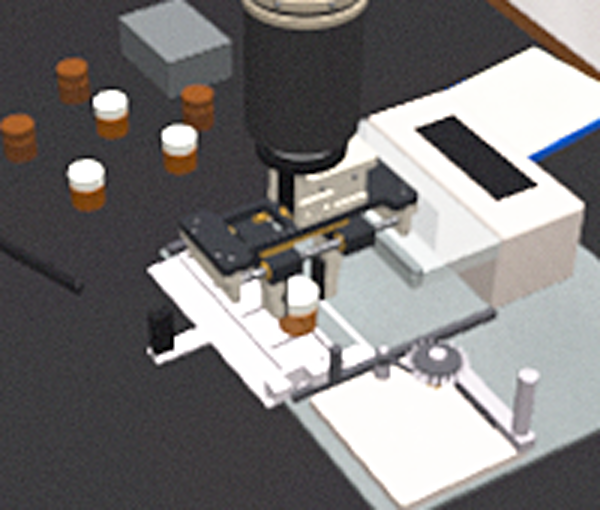

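The side view shows the jar held upright above pocket 1, at crop (300,305). I'll lower it.

Request:
servo_tool(moves=[[[0, 0, -0.003, 0.02, 0, 0, 0], [0, 0, 0, 0.015, 0, 0, 0], [0, 0, 0, 0.009, 0, 0, 0], [0, 0, 0, 0, 0, 0, 0]]])

```text
t: 14.48
eef_pos: [0.5165, -0.0489, 0.107]
ee_rot: [0.001, 0.73, -0.683, -0.0]
contact_force: [-0.9, -0.6, -0.0]
opening: 0.035
grip_force: 30.0
```

Request:
servo_tool(moves=[[[0, 0, 0, 0.004, 0, 0, 0], [0, 0, 0, 0, 0, 0, 0]]])

```text
t: 14.72
eef_pos: [0.5169, -0.0487, 0.1035]
ee_rot: [-0.0, 0.73, -0.683, 0.0]
contact_force: [0.4, -0.2, -1.0]
opening: 0.0354
grip_force: 30.0
```

Request:
servo_tool(moves=[[[0, 0, 0, 0.001, 0, 0, 0], [60, 0, 0, 0, 0, 0, 0], [60, 0, 0, 0, 0, 0, 0], [60, 0, 0, -0.04, 0, 0, 0], [68, 0, 0, -0.05, 0, 0, 0], [68, -0.05, 0, 0, 0, 0, 0], [68, -0.06, 0, 0, 0, 0, 0], [68, -0.06, 0, 0, 0, 0, 0], [68, -0.06, 0.02, 0, 0, 0, 0], [68, 0, 0, 0, 0, 0, 0]]])

```text
t: 15.98
eef_pos: [0.4809, 0.1823, 0.1927]
ee_rot: [-0.0, 0.732, -0.681, -0.0]
contact_force: [-0.0, -0.4, -0.4]
opening: 0.0599
grip_force: 0.0
```

```bash
python3 - <<'E'
from h import *
jars(); jars(n="side"); print(proj("top",[.5165,-.0488,.05]),proj("side",[.5165,-.0488,.05])); go([.4375,.278],.15,-86.2)
E
```

```text
top [482.6  89. ] 200 [ 0.8436 -0.5714  0.04  ]
top [179.4 145.5] 156 [0.6856 0.3011 0.04  ]
top [186.5 233.5] 138 [0.4367 0.2782 0.04  ]
top [130.1 238.2] 109 [0.4261 0.4323 0.04  ]
side [296.  159.1] 86 [0.6722 0.2661 0.04  ]
side [228.3 177.9] 103 [0.4375 0.2753 0.04  ]
side [ 82.5 326.6] 62 [-0.0703 -0.0941  0.04  ]
[304.77043009 202.6363531 ] [300.49432294 229.35371302]
az 0.1  shift -101.3 37.4 42.4 tilt [-0.0001 -0.0001]
```

Request:
servo_tool(moves=[[[68, -0.05, 0.018, 0, 0, 0, 0], [68, -0.051, 0.019, 0.02, 0, 0, 0], [68, 0, 0, 0.02, 0, 0, 0], [68, 0, 0, 0, 0, 0, 0]]])

```text
t: 16.58
eef_pos: [0.438, 0.2755, 0.1511]
ee_rot: [0.002, 0.73, -0.684, 0.0]
contact_force: [-0.4, -0.5, -0.0]
opening: 0.0598
grip_force: 0.0
```

```bash
python3 - <<'E'
from h import *
go([.437,.277],.09,-86.2)
E
```

```text
az -0.1  shift -1.5 0.9 61.1 tilt [-0.0022 -0.0026]
```

Request:
servo_tool(moves=[[[68, -0.0015, 0.001, 0.03, 0, 0, 0], [68, 0, 0, 0.03, 0, 0, 0], [68, 0, 0, 0, 0, 0, 0], [68, 0, 0, 0, 0, 0, 0], [0, 0, 0, 0, 0, 0, 0], [0, 0, 0, 0, 0, 0, 0], [0, 0, 0, 0, 0, 0, 0], [0, 0, 0, 0, 0, 0, 0]]])

```text
t: 17.58
eef_pos: [0.4373, 0.2787, 0.0929]
ee_rot: [-0.0, 0.73, -0.683, 0.0]
contact_force: [-0.6, -0.1, 6.7]
opening: 0.0349
grip_force: 30.0
```

Request:
servo_tool(moves=[[[0, 0, 0, -0.03, 0, 0, 0], [0, 0, 0, -0.04, 0, 0, 0], [0, 0, 0, 0, 0, 0, 0]]])

```text
t: 17.95
eef_pos: [0.4383, 0.2798, 0.1652]
ee_rot: [-0.003, 0.73, -0.683, -0.0]
contact_force: [0.2, -0.5, -1.3]
opening: 0.035
grip_force: 30.0
```

```bash
python3 - <<'E'
from h import *
go([.515,.0031],.16,-86.2)
E
```

```text
az 0.0  shift 281.2 -58.2 5.2 tilt [0.0037 0.0042]
```

Request:
servo_tool(moves=[[[0, 0.056, -0.012, 0, 0, 0, 0], [0, 0.056, -0.012, 0, 0, 0, 0], [0, 0.056, -0.012, 0, 0, 0, 0], [0, 0.056, -0.012, 0, 0, 0, 0], [0, 0.057, -0.01, 0, 0, 0, 0], [0, 0, 0, 0.02, 0, 0, 0], [0, 0, 0, 0, 0, 0, 0], [0, 0, 0, 0, 0, 0, 0]]])

```text
t: 18.95
eef_pos: [0.5137, 0.0024, 0.1424]
ee_rot: [0.0, 0.73, -0.683, -0.0]
contact_force: [0.3, 0.1, -0.5]
opening: 0.0352
grip_force: 30.0
```

```bash
python3 - <<'E'
from h import *
go([.514,.0031],.104,-86.2)
E
```

```text
az 0.1  shift -0.7 -0.4 38.4 tilt [-0.0005 -0.0003]
```

Request:
servo_tool(moves=[[[0, 0, 0, 0.02, 0, 0, 0], [0, 0, 0, 0.013, 0, 0, 0], [0, 0, 0, 0.005, 0, 0, 0], [0, 0, 0, 0, 0, 0, 0], [0, 0, 0, 0, 0, 0, 0]]])

```text
t: 19.58
eef_pos: [0.5141, 0.0022, 0.1049]
ee_rot: [-0.0, 0.73, -0.683, 0.0]
contact_force: [-1.1, 0.4, -0.4]
opening: 0.0348
grip_force: 30.0
```

Request:
servo_tool(moves=[[[60, 0, 0, 0, 0, 0, 0], [60, 0, 0, 0, 0, 0, 0], [60, 0, 0, -0.04, 0, 0, 0], [68, 0, 0, -0.05, 0, 0, 0], [68, 0.06, 0.01, 0, 0, 0, 0], [68, 0.06, 0, 0, 0, 0, 0], [68, 0.06, 0, 0, 0, 0, 0], [68, 0.03, 0, 0, 0, 0, 0], [68, 0, 0, 0, 0, 0, 0]]])

```text
t: 20.7
eef_pos: [0.5174, -0.2103, 0.1942]
ee_rot: [0.0, 0.729, -0.684, -0.0]
contact_force: [-0.6, -0.3, -1.1]
opening: 0.0596
grip_force: 0.0
```

```bash
python3 - <<'E'
from h import *
t=jars(); s=jars(n="side"); go([.55,.290],.15,-86.2)
A=cv2.resize(t[140:270,100:330],None,fx=2.2,fy=2.2,interpolation=cv2.INTER_CUBIC);B=cv2.resize(s[120:290,190:340],None,fx=1.9,fy=1.9,interpolation=cv2.INTER_CUBIC)
h=min(len(A),len(B)); cv2.imwrite("pics/p5.png",np.hstack([A[:h],B[:h]]))
E
```

```text
top [482.6  89. ] 200 [ 0.8436 -0.5714  0.04  ]
top [179.4 145.5] 156 [0.6856 0.3011 0.04  ]
top [182.1 192.9] 143 [0.5502 0.2919 0.04  ]
top [147. 207.] 145 [0.5118 0.388  0.04  ]
side [236.2 154.4] 91 [0.5109 0.3846 0.04  ]
side [259.2 166. ] 99 [0.5497 0.2878 0.04  ]
side [ 82.6 326.6] 67 [-0.0701 -0.0942  0.04  ]
az -0.1  shift -495.2 -65.6 44.3 tilt [-0.0002  0.0002]
```

View pics/p5.png

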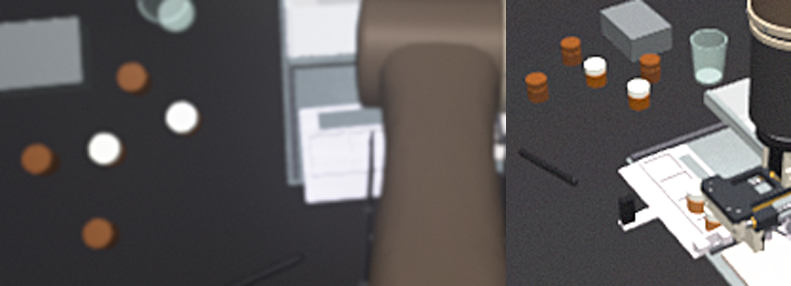

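The picture shows two jars in the tray and the remaining jars A and B unmoved, at top (182,193) and (147,207).

Request:
servo_tool(moves=[[[68, -0.055, -0.007, 0, 0, 0, 0], [68, -0.055, -0.007, 0, 0, 0, 0], [68, -0.055, -0.007, 0, 0, 0, 0], [68, -0.055, -0.007, 0, 0, 0, 0], [68, -0.055, -0.007, 0, 0, 0, 0], [68, -0.055, -0.007, 0, 0, 0, 0], [68, -0.055, -0.007, 0, 0, 0, 0], [68, -0.055, -0.008, 0, 0, 0, 0], [68, -0.055, -0.008, 0.02, 0, 0, 0], [68, 0, 0, 0.02, 0, 0, 0]]])

```text
t: 22.05
eef_pos: [0.549, 0.295, 0.154]
ee_rot: [-0.001, 0.732, -0.681, 0.0]
contact_force: [-0.2, -1.6, -0.2]
opening: 0.0597
grip_force: 0.0
```

Request:
servo_tool(moves=[[[68, 0, 0, 0, 0, 0, 0], [68, 0, 0, 0, 0, 0, 0]]])

```text
t: 22.3
eef_pos: [0.5495, 0.2902, 0.1553]
ee_rot: [-0.0, 0.73, -0.683, 0.0]
contact_force: [0.4, -0.7, 0.4]
opening: 0.0597
grip_force: 0.0
```

```bash
python3 - <<'E'
from h import *
jars(n="side");go([.55,.290],.09,-86.2)
E
```

```text
side [236.3 154.4] 90 [0.5111 0.3848 0.04  ]
side [296.1 159.2] 88 [0.6723 0.2653 0.04  ]
side [259.3 166.1] 95 [0.5498 0.2874 0.04  ]
side [ 82.5 326.6] 62 [-0.0703 -0.0941  0.04  ]
az 0.0  shift 0.1 -0.2 65.6 tilt [0.0012 0.0008]
```

Request:
servo_tool(moves=[[[68, 0, 0, 0.035, 0, 0, 0], [68, 0, 0, 0.03, 0, 0, 0], [68, 0, 0, 0, 0, 0, 0], [68, 0, 0, 0, 0, 0, 0], [0, 0, 0, 0, 0, 0, 0], [0, 0, 0, 0, 0, 0, 0], [0, 0, 0, 0, 0, 0, 0], [0, 0, 0, 0, 0, 0, 0]]])

```text
t: 23.35
eef_pos: [0.55, 0.2902, 0.0901]
ee_rot: [-0.0, 0.73, -0.683, 0.0]
contact_force: [-0.8, -0.1, 5.1]
opening: 0.0349
grip_force: 30.0
```

Request:
servo_tool(moves=[[[0, 0, 0, -0.03, 0, 0, 0], [0, 0, 0, -0.045, 0, 0, 0], [0, 0, 0, 0, 0, 0, 0]]])

```text
t: 23.72
eef_pos: [0.5512, 0.2912, 0.1681]
ee_rot: [-0.003, 0.73, -0.683, 0.0]
contact_force: [-0.0, 0.4, -1.7]
opening: 0.0351
grip_force: 30.0
```

```bash
python3 - <<'E'
from h import *
go([.5105,.055],.16,-86.2)
E
```

```text
az 0.0  shift 233.0 56.2 8.1 tilt [0.0049 0.004 ]
```

Request:
servo_tool(moves=[[[0, 0.046, 0.012, 0, 0, 0, 0], [0, 0.046, 0.012, 0, 0, 0, 0], [0, 0.047, 0.012, 0, 0, 0, 0], [0, 0.047, 0.011, 0, 0, 0, 0], [0, 0.047, 0.009, 0, 0, 0, 0], [0, 0, 0, 0.02, 0, 0, 0], [0, 0, 0, 0, 0, 0, 0], [0, 0, 0, 0, 0, 0, 0]]])

```text
t: 24.72
eef_pos: [0.5094, 0.0541, 0.1445]
ee_rot: [0.0, 0.73, -0.683, -0.0]
contact_force: [1.0, 0.1, -0.9]
opening: 0.0355
grip_force: 30.0
```

```bash
python3 - <<'E'
from h import *
go([.5105,.055],.102,-86.2)
E
```

```text
az 0.0  shift -0.8 -1.1 42.5 tilt [-0.0003 -0.0003]
```

Request:
servo_tool(moves=[[[0, 0, -0.001, 0.02, 0, 0, 0], [0, 0, 0, 0.016, 0, 0, 0], [0, 0, 0, 0.006, 0, 0, 0], [0, 0, 0, 0, 0, 0, 0], [0, 0, 0, 0, 0, 0, 0]]])

```text
t: 25.35
eef_pos: [0.5107, 0.0542, 0.1031]
ee_rot: [-0.001, 0.73, -0.683, 0.0]
contact_force: [0.3, -0.7, -0.2]
opening: 0.035
grip_force: 30.0
```

Request:
servo_tool(moves=[[[60, 0, 0, 0, 0, 0, 0], [60, 0, 0, 0, 0, 0, 0], [60, 0, 0, -0.04, 0, 0, 0], [68, 0, 0, -0.05, 0, 0, 0], [68, -0.055, 0, 0, 0, 0, 0], [68, -0.055, 0, 0, 0, 0, 0], [68, -0.055, 0, 0, 0, 0, 0], [68, -0.055, 0, 0, 0, 0, 0], [68, 0, 0, 0, 0, 0, 0]]])

```text
t: 26.48
eef_pos: [0.4956, 0.2768, 0.1925]
ee_rot: [-0.001, 0.731, -0.682, 0.0]
contact_force: [-1.1, -0.5, 0.7]
opening: 0.0597
grip_force: 0.0
```

```bash
python3 - <<'E'
from h import *
jars(n="side");jars();go([.5115,.3868],.15,-86.2)
E
```

```text
side [296.1 159.1] 88 [0.6726 0.2662 0.04  ]
side [ 82.5 326.6] 62 [-0.0703 -0.0941  0.04  ]
top [482.6  89. ] 200 [ 0.8436 -0.5714  0.04  ]
top [179.4 145.5] 156 [0.6856 0.3011 0.04  ]
top [180.5 179.8] 66 [0.5872 0.2967 0.04  ]
top [ 83.3 236.6] 108 [0.4323 0.5598 0.04  ]
az 0.1  shift -111.8 -23.7 42.2 tilt [-0.0005 -0.0004]
```

```bash
python3 - <<'E'
from h import *
t=r.snapshot("top");s=r.snapshot("side");print(t[200:216:4,139:157:4].tolist());
print(s[146:164:4,228:246:4].tolist())
cv2.imwrite("pics/p6.png",np.hstack([t[100:300,50:330],s[100:300,160:440]])[:,:,::-1])
E
```

```text
[[[97, 83, 73], [66, 57, 50], [47, 41, 36], [46, 41, 35], [48, 42, 37]], [[60, 51, 45], [58, 49, 42], [56, 48, 43], [48, 42, 39], [47, 41, 36]], [[73, 62, 53], [63, 54, 47], [51, 44, 39], [58, 51, 45], [95, 88, 79]], [[64, 54, 47], [53, 45, 40], [105, 102, 98], [113, 107, 97], [62, 58, 54]]]
[[[134, 117, 103], [172, 166, 151], [42, 39, 43], [65, 64, 67], [54, 54, 57]], [[98, 58, 38], [172, 164, 151], [120, 121, 114], [91, 91, 85], [59, 57, 57]], [[54, 53, 54], [230, 223, 209], [253, 253, 245], [255, 255, 255], [54, 52, 57]], [[55, 54, 60], [163, 148, 136], [202, 204, 198], [200, 181, 165], [55, 55, 61]], [[53, 51, 53], [91, 52, 34], [117, 62, 0], [117, 62, 18], [51, 55, 57]]]
```

View pics/p6.png

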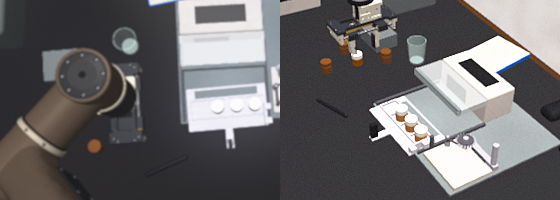

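The side view shows jar B still at (236,155). Three jars stand in pockets 1 to 3, all upright.

Request:
servo_tool(moves=[[[68, -0.056, -0.012, 0, 0, 0, 0], [68, -0.056, -0.012, 0.02, 0, 0, 0], [68, 0, 0, 0.02, 0, 0, 0], [68, 0, 0, 0, 0, 0, 0], [68, 0, 0, 0, 0, 0, 0]]])

```text
t: 27.3
eef_pos: [0.5127, 0.3857, 0.1533]
ee_rot: [-0.0, 0.73, -0.684, 0.0]
contact_force: [0.1, 0.5, 0.9]
opening: 0.0594
grip_force: 0.0
```

```bash
python3 - <<'E'
from h import *
jars(n="side");go([.5115,.3868],.09,-86.2)
E
```

```text
side [236.3 154.4] 89 [0.5113 0.3848 0.04  ]
side [296.1 159.1] 90 [0.6724 0.266  0.04  ]
side [ 82.5 326.6] 62 [-0.0703 -0.0941  0.04  ]
az -0.1  shift -1.0 1.3 63.7 tilt [0.0011 0.001 ]
```

Request:
servo_tool(moves=[[[68, -0.001, 0.001, 0.033, 0, 0, 0], [68, 0, 0, 0.03, 0, 0, 0], [68, 0, 0, 0, 0, 0, 0], [68, 0, 0, 0, 0, 0, 0], [0, 0, 0, 0, 0, 0, 0], [0, 0, 0, 0, 0, 0, 0], [0, 0, 0, 0, 0, 0, 0], [0, 0, 0, 0, 0, 0, 0]]])

```text
t: 28.35
eef_pos: [0.5113, 0.3879, 0.09]
ee_rot: [-0.0, 0.73, -0.683, 0.0]
contact_force: [-1.0, -0.1, 4.9]
opening: 0.035
grip_force: 30.0
```

Request:
servo_tool(moves=[[[0, 0, 0, -0.03, 0, 0, 0], [0, 0, 0, -0.045, 0, 0, 0], [0, 0, 0, 0, 0, 0, 0]]])

```text
t: 28.72
eef_pos: [0.5125, 0.3891, 0.1682]
ee_rot: [-0.003, 0.73, -0.683, -0.0]
contact_force: [0.7, -0.0, -1.3]
opening: 0.0348
grip_force: 30.0
```

```bash
python3 - <<'E'
from h import *
go([.507,.107],.16,-86.2)
E
```

```text
az 0.0  shift 281.2 24.1 8.2 tilt [0.0044 0.0048]
```

Request:
servo_tool(moves=[[[0, 0.056, 0.005, 0, 0, 0, 0], [0, 0.056, 0.005, 0, 0, 0, 0], [0, 0.056, 0.005, 0, 0, 0, 0], [0, 0.056, 0.005, 0, 0, 0, 0], [0, 0.057, 0.004, 0, 0, 0, 0], [0, 0, 0, 0.02, 0, 0, 0], [0, 0, 0, 0, 0, 0, 0], [0, 0, 0, 0, 0, 0, 0]]])

```text
t: 29.72
eef_pos: [0.506, 0.1061, 0.1445]
ee_rot: [0.0, 0.73, -0.683, 0.0]
contact_force: [-0.5, 0.7, -0.0]
opening: 0.0351
grip_force: 30.0
```

```bash
python3 - <<'E'
from h import *
go([.507,.107],.102,-86.2)
E
```

```text
az 0.0  shift -0.8 -1.1 42.5 tilt [-0.0002 -0.0003]
```

Request:
servo_tool(moves=[[[0, 0, -0.001, 0.02, 0, 0, 0], [0, 0, 0, 0.016, 0, 0, 0], [0, 0, 0, 0.006, 0, 0, 0], [0, 0, 0, 0, 0, 0, 0], [0, 0, 0, 0, 0, 0, 0]]])

```text
t: 30.35
eef_pos: [0.5072, 0.1062, 0.1031]
ee_rot: [-0.0, 0.73, -0.683, 0.0]
contact_force: [0.2, 0.2, -1.3]
opening: 0.035
grip_force: 30.0
```

Request:
servo_tool(moves=[[[60, 0, 0, 0, 0, 0, 0], [60, 0, 0, 0, 0, 0, 0], [60, 0, 0, -0.04, 0, 0, 0], [60, 0, 0, -0.05, 0, 0, 0], [50, 0, 0.05, 0, 0, 0, -10], [50, 0, 0, 0, 0, 0, -10], [50, 0, 0, 0, 0, 0, -10], [50, 0, 0, 0, 0, 0, -10], [50, 0, 0, 0, 0, 0, -10], [50, 0, 0, 0, 0, 0, -10]]])

```text
t: 31.6
eef_pos: [0.4569, 0.1024, 0.1927]
ee_rot: [-0.0, 0.975, -0.224, 0.0]
contact_force: [0.2, -0.2, -0.5]
opening: 0.0438
grip_force: 0.0
```

Request:
servo_tool(moves=[[[50, 0, 0, 0, 0, 0, -10], [50, 0, 0, 0, 0, 0, -10], [50, 0, 0, 0, 0, 0, -10], [50, 0, 0, 0, 0, 0, 0]]])

```text
t: 32.1
eef_pos: [0.4569, 0.1024, 0.1926]
ee_rot: [-0.0, 0.999, 0.033, 0.0]
contact_force: [-0.1, 0.6, 0.7]
opening: 0.0439
grip_force: 0.0
```

```bash
python3 - <<'E'
from h import *
go([.4063,.0231],.088,3.6)
E
```

```text
az 0.1  shift -55.5 75.9 104.6 tilt [0.0003 0.0002]
```

Request:
servo_tool(moves=[[[50, -0.028, 0.038, 0, 0, 0, 0], [50, -0.028, 0.038, 0, 0, 0, 0], [50, 0, 0, 0, 0, 0, 0], [50, 0, 0, 0, 0, 0, 0]]])

```text
t: 32.6
eef_pos: [0.4066, 0.023, 0.1929]
ee_rot: [-0.0, 0.999, 0.032, 0.001]
contact_force: [0.5, 1.0, -0.8]
opening: 0.0435
grip_force: 0.0
```

```bash
python3 - <<'E'
from h import *
go([.4063,.0231],.088,3.6)
t=r.snapshot("top");s=r.snapshot("side")
A=cv2.resize(t[130:240,220:340],None,fx=3.3,fy=3.3,interpolation=cv2.INTER_CUBIC);B=cv2.resize(s[150:260,250:370],None,fx=3.3,fy=3.3,interpolation=cv2.INTER_CUBIC)
cv2.imwrite("pics/p7.png",np.hstack([A,B])[:,:,::-1])
E
```

```text
az 0.0  shift -0.3 -0.2 104.9 tilt [0.0014 0.0006]
```

View pics/p7.png

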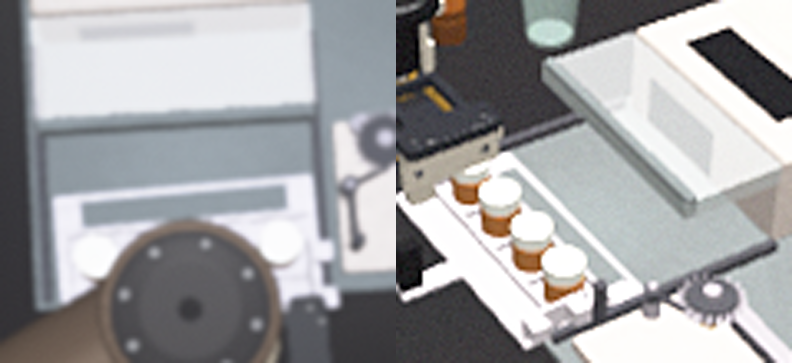

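All four jars stand upright in the pockets, at crop (470,185) to (565,280). I'll grip the tab and slide the tray home.

Request:
servo_tool(moves=[[[50, 0, 0, 0.035, 0, 0, 0], [50, 0, 0, 0.04, 0, 0, 0], [50, 0, 0, 0.03, 0, 0, 0], [50, 0, 0, 0, 0, 0, 0], [0, 0, 0, 0, 0, 0, 0], [0, 0, 0, 0, 0, 0, 0], [0, 0, 0, 0, 0, 0, 0], [0, 0, 0, 0, 0, 0, 0]]])

```text
t: 33.7
eef_pos: [0.4064, 0.0231, 0.088]
ee_rot: [-0.0, 0.999, 0.033, 0.001]
contact_force: [-1.9, 1.5, 4.2]
opening: 0.0116
grip_force: 30.0
```

Request:
servo_tool(moves=[[[0, 0.006, 0, 0, 0, 0, 0], [0, 0.01, 0, 0, 0, 0, 0], [0, 0.014, 0, 0, 0, 0, 0], [0, 0.014, 0, 0, 0, 0, 0], [0, 0.014, 0, 0, 0, 0, 0], [0, 0.014, 0, 0, 0, 0, 0], [0, 0.014, 0, 0, 0, 0, 0], [0, 0.014, 0, 0, 0, 0, 0], [0, 0.012, 0, 0, 0, 0, 0], [0, 0.008, 0, 0, 0, 0, 0]]])

```text
t: 34.95
eef_pos: [0.5257, 0.0305, 0.088]
ee_rot: [0.0, 0.999, 0.033, -0.0]
contact_force: [-6.3, 0.1, 11.9]
opening: 0.0116
grip_force: 30.0
```

```bash
python3 - <<'E'
from h import *
go(dk(-.105,0),.088,3.4);s=r.sense(); print(DM.T@(s["eef_pos"][:2]-D0))
E
```

```text
az 0.4  shift 9.6 -2.1 0.0 tilt [-0.0009 -0.0005]
[-0.11463357 -0.00213398]
```

Request:
servo_tool(moves=[[[0, 0.004, -0.001, -0.0005, 0, 0, 0.4], [0, 0.004, -0.001, 0, 0, 0, 0], [0, 0.002, 0, 0, 0, 0, 0], [0, 0, 0, 0, 0, 0, 0]]])

```text
t: 35.45
eef_pos: [0.5356, 0.0333, 0.0881]
ee_rot: [0.0, 1.0, 0.03, -0.0]
contact_force: [-1.9, -0.8, 4.2]
opening: 0.0115
grip_force: 30.0
```

Request:
servo_tool(moves=[[[0, 0.001, 0, 0, 0, 0, 0], [0, 0, 0, 0, 0, 0, 0]]])

```text
t: 35.7
eef_pos: [0.5363, 0.0334, 0.0881]
ee_rot: [0.0, 1.0, 0.03, -0.0]
contact_force: [-4.5, -0.7, 5.5]
opening: 0.0115
grip_force: 30.0
```

```bash
python3 - <<'E'
from h import *
go(dk(-.105,0),.088,3.4);s=r.sense(); print(DM.T@(s["eef_pos"][:2]-D0))
E
```

```text
az 0.0  shift -1.1 0.1 0.1 tilt [-0.0005 -0.0002]
[-1.03852478e-01  9.45362434e-05]
```

Request:
servo_tool(moves=[[[0, 0.001, 0, 0, 0, 0, 0], [0, 0.001, 0, 0, 0, 0, 0], [0, 0, 0, 0, 0, 0, 0]]])

```text
t: 36.08
eef_pos: [0.538, 0.0335, 0.0881]
ee_rot: [0.0, 1.0, 0.03, -0.001]
contact_force: [-4.4, -0.3, 6.9]
opening: 0.012
grip_force: 30.0
```

Request:
servo_tool(moves=[[[0, 0.0015, 0, 0, 0, 0, 0], [0, 0, 0, 0, 0, 0, 0]]])

```text
t: 36.33
eef_pos: [0.5383, 0.0334, 0.0881]
ee_rot: [0.0, 1.0, 0.029, -0.002]
contact_force: [-11.3, 2.2, 12.7]
opening: 0.0116
grip_force: 30.0
```

Request:
servo_tool(moves=[[[0, 0.0015, 0, 0, 0, 0, 0], [0, 0, 0, 0, 0, 0, 0]]])

```text
t: 36.58
eef_pos: [0.5385, 0.0334, 0.088]
ee_rot: [0.0, 1.0, 0.029, -0.003]
contact_force: [-15.6, 4.9, 18.4]
opening: 0.0116
grip_force: 30.0
```

The force rises at the back stop, so the tray is home. I'll let go and move to the jaw post.

Request:
servo_tool(moves=[[[40, 0, 0, 0, 0, 0, 0], [40, 0, 0, 0, 0, 0, 0], [40, 0, 0, 0, 0, 0, 0], [40, 0, 0, -0.05, 0, 0, 0], [40, 0, 0, -0.062, 0, 0, 0], [0, 0.01, 0.06, 0, 0, 0, 0], [0, 0.01, 0.06, 0, 0, 0, 0], [0, 0.01, 0.06, 0, 0, 0, 0], [0, 0.02, 0.06, 0, 0, 0, 0], [0, 0.02, 0.06, 0, 0, 0, 0]]])

```text
t: 37.83
eef_pos: [0.6295, -0.2623, 0.1998]
ee_rot: [0.0, 1.0, 0.03, 0.0]
contact_force: [1.4, 1.2, 1.0]
opening: 0.0004
grip_force: 0.0
```

Request:
servo_tool(moves=[[[0, 0, 0, 0, 0, 0, 0], [0, 0, 0, 0, 0, 0, 0]]])

```text
t: 38.08
eef_pos: [0.6284, -0.2606, 0.199]
ee_rot: [-0.0, 1.0, 0.029, -0.001]
contact_force: [-0.6, 0.3, 0.4]
opening: 0.0002
grip_force: 0.0
```

```bash
python3 - <<'E'
from h import *
go(dk(-.03,-.318),.122,3.4)
t=r.snapshot("top");s=r.snapshot("side")
A=cv2.resize(t[130:230,220:340],None,fx=3.3,fy=3.3,interpolation=cv2.INTER_CUBIC);B=cv2.resize(s[170:270,280:400],None,fx=3.3,fy=3.3,interpolation=cv2.INTER_CUBIC)
cv2.imwrite("pics/p8.png",np.hstack([A,B])[:,:,::-1])
E
```

```text
az -0.1  shift -0.7 19.2 77.0 tilt [-0.0012  0.0003]
```

View pics/p8.png

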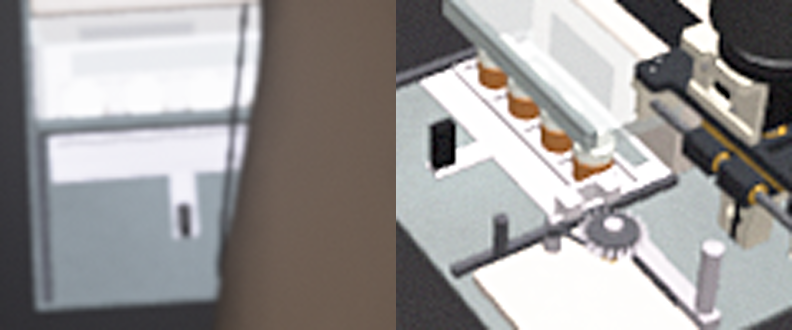

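The tray is home with four upright jars under the cover. The jaw post is at crop (710,275) and clear of the fingers. I'll go down behind the post and push.

Request:
servo_tool(moves=[[[0, 0, 0.02, 0, 0, 0, 0], [0, 0, 0, 0, 0, 0, 0], [0, 0, 0, 0.04, 0, 0, 0], [0, 0, 0, 0.037, 0, 0, 0], [0, 0, 0, 0, 0, 0, 0], [0, 0, -0.006, 0, 0, 0, 0], [0, 0, -0.006, 0, 0, 0, 0], [0, 0, 0, 0, 0, 0, 0]]])

```text
t: 39.17
eef_pos: [0.63, -0.2675, 0.1245]
ee_rot: [0.0, 1.0, 0.03, 0.001]
contact_force: [0.2, 1.1, 0.2]
opening: -0.0
grip_force: 0.0
```

```bash
python3 - <<'E'
from h import *
s=r.sense(); print(DM.T@(s["eef_pos"][:2]-D0))
E
```

```text
[-0.028177   -0.30577403]
```

Request:
servo_tool(moves=[[[0, 0, -0.005, 0, 0, 0, 0], [0, 0, -0.005, 0, 0, 0, 0], [0, 0, -0.005, 0, 0, 0, 0], [0, 0, -0.005, 0, 0, 0, 0], [0, 0, -0.005, 0, 0, 0, 0], [0, 0, -0.005, 0, 0, 0, 0], [0, 0, -0.005, 0, 0, 0, 0]]])

```text
t: 40.05
eef_pos: [0.6277, -0.2347, 0.1235]
ee_rot: [0.001, 1.0, 0.03, 0.001]
contact_force: [1.2, -4.4, -0.3]
opening: 0.0004
grip_force: 3.0
```

```bash
python3 - <<'E'
from h import *
s=r.sense(); print(DM.T@(s["eef_pos"][:2]-D0)); jawpost()
E
```

```text
[-0.02848121 -0.27286261]
0 [364.5 240.7] [195 197 200 203 209 172 155 124  62  29  35  40  51]
0.01 [366.9 243.1] [197 190 201 200 185 141  71  32  28  38  36  43  50]
0.02 [369.4 245.4] [195 202 166 138 154 148  95  41  32  32  33  39  43]
0.03 [371.9 247.8] [135 151 152 154 158 150 106  44  32  36  92 113  85]
0.042 [374.9 250.7] [148 149 244 175  18 103 139 152 155 164 171 153 102]
```

Request:
servo_tool(moves=[[[0, 0, -0.005, 0, 0, 0, 0], [0, 0, -0.005, 0, 0, 0, 0], [0, 0, -0.004, 0, 0, 0, 0], [0, 0, -0.003, 0, 0, 0, 0], [0, 0, 0, 0, 0, 0, 0]]])

```text
t: 40.72
eef_pos: [0.6269, -0.2173, 0.1235]
ee_rot: [0.001, 1.0, 0.03, 0.001]
contact_force: [1.3, -8.3, -0.2]
opening: 0.0005
grip_force: 3.5
```

Request:
servo_tool(moves=[[[0, 0, -0.002, 0, 0, 0, 0], [0, 0, -0.001, 0, 0, 0, 0], [0, 0, 0, 0, 0, 0, 0]]])

```text
t: 41.1
eef_pos: [0.6268, -0.2148, 0.1235]
ee_rot: [0.001, 1.0, 0.03, 0.001]
contact_force: [2.8, -9.6, -0.1]
opening: 0.0006
grip_force: 4.5
```

Request:
servo_tool(moves=[[[0, 0, -0.002, 0, 0, 0, 0], [0, 0, 0, 0, 0, 0, 0]]])

```text
t: 41.35
eef_pos: [0.6267, -0.2142, 0.1236]
ee_rot: [0.002, 1.0, 0.03, 0.001]
contact_force: [3.7, -16.6, -3.2]
opening: 0.0004
grip_force: 8.2
```

```bash
python3 - <<'E'
from h import *
s=r.sense(); print(DM.T@(s["eef_pos"][:2]-D0)); jawpost()
E
```

```text
[-0.02824503 -0.25232536]
0 [364.5 240.7] [207 165 136 153 167 137  91  42  34  36  38  64 127]
0.01 [366.9 243.1] [140 150 154 155 155 171 116  30  33  46  81 119  94]
0.02 [369.4 245.4] [155 148 185 255 183  22  98 131 151 157 175 160 108]
0.03 [371.9 247.8] [138  74   4  85 141 152 163 168 164 164 170 163 121]
0.042 [374.9 250.7] [160 154 165 167 163 169 171 168 173 192 200 192 142]
```

Request:
servo_tool(moves=[[[0, 0, -0.001, 0, 0, 0, 0], [0, 0, 0, 0, 0, 0, 0], [0, 0, 0, 0, 0, 0, 0]]])

```text
t: 41.78
eef_pos: [0.6267, -0.2139, 0.1236]
ee_rot: [0.002, 1.0, 0.03, 0.001]
contact_force: [4.1, -21.3, -3.1]
opening: 0.0004
grip_force: 10.2
```

Request:
servo_tool(moves=[[[0, 0, 0.005, 0, 0, 0, 0], [0, 0, 0.01, 0, 0, 0, 0], [0, 0, 0.02, 0, 0, 0, 0], [0, 0, 0, -0.05, 0, 0, 0], [0, 0, 0, -0.05, 0, 0, 0], [0, -0.06, 0, 0, 0, 0, 0], [0, -0.06, 0.06, 0, 0, 0, 0], [0, -0.06, 0.06, 0, 0, 0, 0], [0, 0, 0, 0, 0, 0, 0]]])

```text
t: 42.9
eef_pos: [0.4821, -0.3452, 0.2233]
ee_rot: [-0.0, 1.0, 0.028, -0.0]
contact_force: [-0.4, -0.2, -0.7]
opening: 0.0007
grip_force: 0.0
```

```bash
python3 - <<'E'
from h import *
b=jawpost(); t=cv2.cvtColor(r.snapshot("top"),cv2.COLOR_RGB2BGR)
A=cv2.resize(t[130:220,225:375],None,fx=5.3,fy=3.2,interpolation=cv2.INTER_CUBIC);B=cv2.resize(b[185:275,260:410],None,fx=5.3,fy=3.2,interpolation=cv2.INTER_CUBIC)
cv2.imwrite("pics/p9.png",np.vstack([A,B]))
E
```

```text
0 [364.5 240.7] [ 19  28  32  24  21  28  28  25  24   9 140 180 192]
0.01 [366.9 243.1] [ 18  25  35  24  25  26  17  35 150 192 204 176 171]
0.02 [369.4 245.4] [  6  73 117 100  76  77  88 106  90  69  66 101 173]
0.03 [371.9 247.8] [ 86  74  68  63  49  43  43  45  55  79  71  98 165]
0.042 [374.9 250.7] [ 69  93 108 133 128  71  29  34  59  75  75 100 158]
```

View pics/p9.png

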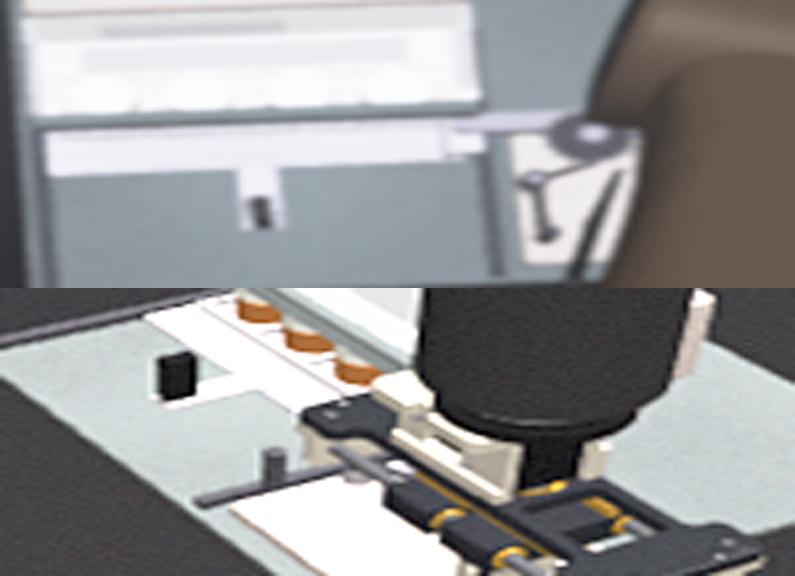

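The arm blocks the jaw, so I'll move it away to the left at height.

Request:
servo_tool(moves=[[[0, -0.01, -0.06, -0.02, 0, 0, 0], [0, -0.01, -0.06, -0.02, 0, 0, 0], [0, 0, -0.06, 0, 0, 0, 0], [0, 0, -0.06, 0, 0, 0, 0], [0, 0, -0.06, 0, 0, 0, 0], [0, 0, -0.06, 0, 0, 0, 0], [0, 0, -0.06, 0, 0, 0, 0], [0, 0, -0.06, 0, 0, 0, 0], [0, 0, -0.06, 0, 0, 0, 0], [0, 0, -0.06, 0, 0, 0, 0]]])

```text
t: 44.25
eef_pos: [0.4294, 0.2559, 0.2623]
ee_rot: [-0.0, 1.0, 0.031, 0.0]
contact_force: [1.3, -0.5, 0.3]
opening: 0.0003
grip_force: 0.0
```

Request:
servo_tool(moves=[[[0, 0, -0.06, 0, 0, 0, 0], [0, 0, -0.06, 0, 0, 0, 0], [0, 0, -0.05, 0, 0, 0, 0], [0, 0, 0, 0, 0, 0, 0], [0, 0, 0, 0, 0, 0, 0]]])

```text
t: 44.88
eef_pos: [0.4194, 0.423, 0.2613]
ee_rot: [0.001, 1.0, 0.031, -0.0]
contact_force: [-0.4, -0.1, 0.3]
opening: 0.0005
grip_force: 0.0
```

```bash
python3 - <<'E'
from h import *
b=jawpost(); t=cv2.cvtColor(r.snapshot("top"),cv2.COLOR_RGB2BGR)
A=cv2.resize(t[145:215,225:375],None,fx=5,fy=4,interpolation=cv2.INTER_CUBIC);B=cv2.resize(b[190:270,270:400],None,fx=5.7692,fy=4,interpolation=cv2.INTER_CUBIC)
cv2.imwrite("pics/p10.png",np.vstack([A,B[:,:A.shape[1]]]))
E
```

```text
0 [364.5 240.7] [190 177 136 132 147 151 148 152 175 184 180 184 183]
0.01 [366.9 243.1] [133 142 149 150 146 155 177 188 185 187 183 183 184]
0.02 [369.4 245.4] [147 149 145 163 180 182 183 185 186 184 180 181 181]
0.03 [371.9 247.8] [176 187 185 189 184 184 190 182 180 183 181 183 177]
0.042 [374.9 250.7] [180 179 187 183 179 180 181 180 185 180 180 181 180]
```

View pics/p10.png

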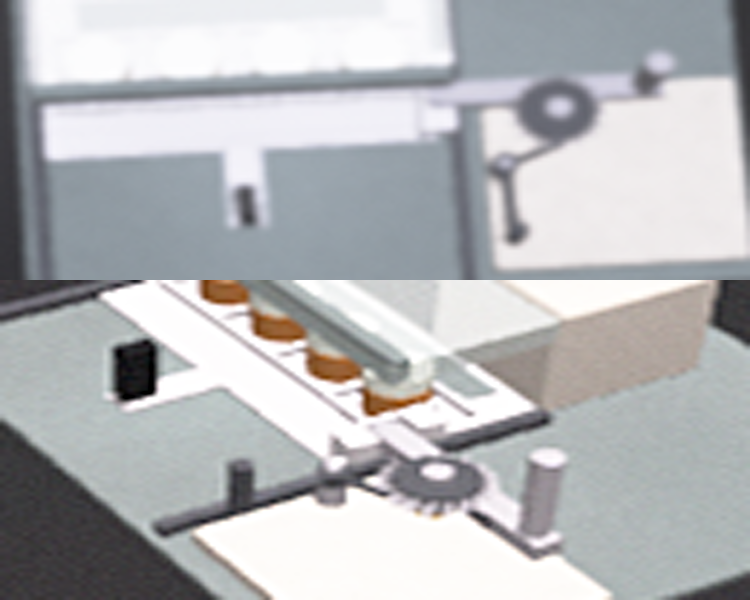

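The pawl nose is back on the wheel and the jaw nose is in the tray's notch. Post top is at side full-frame (365,234) and the tab is near top full-frame (274,196). I'll compare the shifts of jaw and tray numerically with the start picture.

```bash
python3 - <<'E'
from h import *
for n,f,z in(("top","top0.png",(.1,.058)),("side","side0.png",(.1,.058))):
    a=cv2.imread("pics/"+f,0).astype(np.float32); b=cv2.cvtColor(r.snapshot(n),cv2.COLOR_RGB2GRAY).astype(np.float32)
    for nm,p,h in(("post",[*dk(-.03,-.23),.1],8),("tab",[*dk(-.105,0),.058],8),("pawl",[*dk(-.136,-.143),.075],7),("base",[*dk(-.17,.12),.016],8)):
        u,v=proj(n,p).round().astype(int); up=lambda i:cv2.resize(i,None,fx=8,fy=8,interpolation=cv2.INTER_CUBIC)
        T=up(a[v-h:v+h,u-h:u+h]); S=up(b[v-h-5:v+h+5,u-h-5:u+h+5]); _,s,_,l=cv2.minMaxLoc(cv2.matchTemplate(S,T,cv2.TM_CCOEFF_NORMED))
        d=np.array(l)/8-5; e=(onz(n,u+d[0],v+d[1],p[2])-onz(n,u,v,p[2]))[:2]; print(n,nm,d,round(s,3),"dock mm",(DM.T@e*1e3).round(1))
E
```

```text
top post [-1.25   0.125] 0.997 dock mm [-0.1  3.4]
top tab [-1.25  -0.625] 0.987 dock mm [2.  3.3]
top pawl [0. 0.] 1.0 dock mm [0. 0.]
top base [0. 0.] 1.0 dock mm [0. 0.]
side post [-0.5  -0.25] 0.922 dock mm [-0.5  1.4]
side tab [-0.25 -0.75] 0.994 dock mm [1.1 3.2]
side pawl [0. 0.] 0.998 dock mm [0. 0.]
side base [0. 0.] 0.997 dock mm [0. 0.]
```

```bash
python3 -c "
from plant import r
print(r.finish_job())"
```

```text
the job is handed in; nothing more can be done
None
```

The job is done and handed in: all four jars stand upright in the tray, and the tray is home against its back stop. The jaw was pushed shut and the pawl is back on the wheel. In the last pictures the jaw and tray had each moved about 3.4 mm along dock +y from the start, so the nose rests against the tray.

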